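# Clamp the well-plate carrier under the twin-screw bar

### The arm

A 6-joint arm with a two-finger parallel gripper is mounted at the origin on the work surface. World frame = base frame: x ahead of the robot, y to its left, z up, the work surface at z = 0. Lengths are in m, angles in rad, forces in N, time in s.
With the tool pointing down it reaches from about 0.275 to 0.825 m from the base axis. Payload 4.9 kg.
Tool frame: the origin (TCP) lies midway between the tips of the shut fingers; the grasp point (between the pads) lies 19 mm behind it; z points along the fingers, y is the line along which they close (so a half turn about z gives the same grasp; the last joint's range is limited). The gripper opens to 85 mm and grips with 20 to 120 N. Pads are 22 mm wide; open, the fingers measure 114 mm over their backs; the gripper's body (76 mm by 85 mm) begins 54 mm behind the grasp point. The pads swing forward as they close: fully open they stand 13 mm farther back than shut.
Start: joints at [-1.324, 0.326, -0.193, 1.052, 0, 1.437], TCP at [0.204, -0.511, 0.231] pointing down, gripper open.
Joint ranges: [-2.65, 2.65], [-0.97, 1.79], [-1.3, 1.35], [-1.93, 2.1], [-1.47, 1.37], [-3.14, 3.14]. Speed limits (rad/s): [2.57, 2.57, 3.14, 3.14, 3.14, 3.14].

### API

Orientations are given as [roll, pitch, yaw] about the fixed x, y, z axes, in that order (R = Rz(yaw) Ry(pitch) Rx(roll)).
In Python, from workcell import robot, read_camera, camera_model, ticket, spotter gives the robot as it stands.
- The arm moves only by the shell command python3 -m pendant 'ROWS' [FORCE]. ROWS is a JSON object of lists of equal length, an entry for each row: "rot": the turn, a rotation vector about the world's x, y, z in degrees, a list of three; "travel": the shift along the world's x, y, z in cm, a list of three; "gripper": the opening in per cent of the stroke, from 0 (shut) to 100 (fully open). In form: {"rot": [[rx, ry, rz], ...], "travel": [[dx, dy, dz], ...], "gripper": [gripper, ...]}. A call has exactly 10 rows; each row shifts and turns the commanded pose from where the row before left it; what a row does not reach is not made up. A row lasts 1/8 s, in which the tool goes at most 62.5 mm and 10.7 degrees, less where a joint would pass 70% of its speed; a pose out of reach is approached as far as the arm can. A call is refused whole if a number of a shift passes 6.25 or a number of a turn 10.7, either way. A call with a gripper value outside its range is refused whole. The fingers move at their own pace and stop on an object; FORCE is the grip in N (left out, the last holds). Time passes only in rows, so rows that do not move let the fingers close, or fill a call up. It gives the time, the measured TCP pose, the force, the opening and the grip force at its end, in the units of the state.
- robot.observe(): the state, without advancing time (a new reading comes with each control period).
- read_camera(name): name is "scene" or "top"; returns the picture (420x560x3 uint8, red, green, blue); there is no depth.
- camera_model(name): a dict with "fx", "fy", "cx", "cy" (pixels), "world_from_camera" (4x4, takes a point from camera to world coordinates). Camera axes: x right, y up, looking along -z (the intrinsics and any distortion apply to the point x, -y, -z); pixel columns grow to the right and rows downward; lengths in m; the calibration is good to about 2 mm. A picture is of the moment at which its call begins. camera_model takes no time and is no camera call.
- ticket.sign_off(): hands the job in; it is judged then, once.
Trained networks look in the newest picture that a camera, given by its name, has taken for a name from the list of things; names that differ only in an ending like _2 or _b are one class to them, and where a whole thing is asked for, a point or a joint stands for the part that bears it (a point fixed in the world has none). Each returns a list of dicts, best first, with "confidence" (0 to 1); they miss things now and then, are a little off and sometimes report something else, mostly with a low value. They report only what shows in the picture. A call takes as long as a camera call. They do not tell look-alikes from the thing itself.
- spotter.cut_out(name, camera): "region" (420x560 bool, what is visible of it) and "pixel" ([column, row] in pixels, amid what is visible of it).
The state is a dict: "time": time; "joints": joint angles; "qd": joint speeds; "joint_torque": joint torques, N m; "ee_pos": TCP position; "ee_rot": TCP orientation; "contact_force": force on the tool from outside, world axes, zero at the start; "torque": the same for the moment, N m; "finger_gap": finger opening in m; "finger_force": force on a finger pad.
Only numpy, scipy, OpenCV 4.12 (cv2) and the standard library are available. Lean on these libraries where they do the work, as an engineer would, in place of code of your own. Each camera call takes 0.05 s, during which the arm holds its last target. There are 200 camera calls.

### The job

Push the well-plate carrier along its rail by the orange tab until it clicks into the detent under the bridge, and let go of it. Then wind the two black knobs clockwise in turn, a little at a time, neither screw ever getting more than a quarter turn ahead of the other, until both have come firmly up against their stops and the blue bar clamps the plate squarely. Leave everything else where it stands.

Things in the scene. Friction and masses are not known exactly. Their poses are not given: they have to be found in the camera images.
- press: Fixed white press, base plate 250 x 460 x 12 mm. Origin on the table under the middle of the bridge; x runs along the bridge from near to far knob, y along the rail the way the carrier is pushed, z up. Bridge 226 mm along x, 44 mm along y, top at z = 112 mm, columns at x = +-104 mm. Rail from y = -240 mm to an end stop at y = +114 mm; before that, at y = 0, two sprung balls form the detent.
- carrier: Loose aluminium carrier, about 0.35 kg, 96 mm (x) by 150 mm (y), in the rail, with a white well plate; origin at the centre of its underside, 18 mm above the table, axes as the press. Plate top 28 mm above it. Starts 75 to 110 mm before the detent; at y = 0 in the press frame the balls drop into its side notches and pull it true over the last 2 mm. Takes about 1 to 8 N to push.
- tab (a point): Centre of the top of the carrier's upright orange tab, 73 mm above the table, 98 mm behind the carrier's origin (press -y). The tab is 14 mm thick along x, 24 mm along y and 44 mm high: pinch it or push it.
- knob_near: Black knob on the bridge on the near screw (press x = -75 mm, y = 0). Origin on its axis 113 mm above the table. Flange 44 mm across, 8 mm high; on it a bar grip 42 mm long along the knob's own x, 14 mm thick along its y, up to 38 mm above the origin. Clockwise from above lowers the near end of the bar 2.5 mm/rad. Stays put; takes 0.06 to 0.1 N m; starts 2.2 to 2.8 rad before its firm stop.
- knob_far: The same knob on the far screw (press x = +75 mm, y = 0), for the far end of the bar (it may lean a degree or so). It starts 2.2 to 2.8 rad before its stop, seldom as much as the other. Each knob's own x starts 0 to 0.6 rad clockwise of the press x; with both knobs' x parallel the bar is square. At a stop the torque jumps well above 0.25 N m and the knob turns no farther.
- bar: Blue clamp bar 182 x 30 x 18 mm below the bridge, carried by the two screws 150 mm apart; origin at its centre, axes as the press when it is square. It leans along x when one screw is ahead: a lead of a quarter turn leans it by 0.026 rad.
- foot_near: Sprung foot under the bar, 36 mm to the near side of its centre: an orange rod with a black rubber disc 18 mm across, origin at the centre of its underside. It meets the plate while the bar is being lowered and then gives, up to about 3 mm, pressing with some 10 N when the screws are at their stops.
- foot_far: The same foot 36 mm to the far side of the bar's centre.
- objective: Bystander: brass objective lens 34 mm across, 40 mm high, standing on the far corner at the end-stop (+y) end of the press's base plate.
- oil_jar: Bystander: amber jar 26 mm across, 45 mm high, on the near corner at the +y end of the press's base plate.
- slide_box: Bystander: blue slide box 100 x 85 x 35 mm.
- petri: Bystander: clear dish 90 mm across, 16 mm high.
- tip_box: Bystander: green tip box with clear lid, 120 x 80 x 61 mm.
- spray: Bystander: white bottle 60 mm across, 150 mm high.
- driver: Bystander: screwdriver 170 mm long lying on the table.
Mind the look-alikes: they are no part of the job. There is more than one size of the carrier; the job needs the middle-sized.

How it is judged:
On the way:
1. the carrier is in the detent and let go, within 3 mm, with the feet of the bar not yet on it (y of carrier in the frame of press between -0.003 and 0.003 m and contact force between each of the fingers, foot_near, foot_far and carrier below 0.3 N), for 0.3 s.
At the end, for the whole second after the job is handed in: the carrier rests in the detent within 3 mm, each foot presses the plate with more than 8 N (10 N with the screws at their stops), and the bar is square within 0.006 rad (y of carrier in the frame of press between -0.003 and 0.003 m and contact force between each of foot_near, foot_far and carrier above 8 N and angle between the z axis of bar and the z axis of press, either way round below 0.006 rad and linear speed of carrier below 0.01 m/s); the robot touches nothing.
It fails at once if the bar leans more than 0.031 rad (one screw well over a quarter turn ahead) (angle between the z axis of bar and the z axis of press, either way round above 0.031 rad).
It fails at once if a bystander is moved by more than 30 mm (distance of any of objective, oil_jar, slide_box, petri, tip_box, spray, driver from where it was at the start of the episode above 0.03 m).
It also fails if it takes over 72 s, if anything falls off the work surface, if the arm or the gripper's body presses on something with over 40 N, if the wrist force passes 120 N, or if a joint passes its speed limit or range.

## Working session

There is one attempt and no reset: what is moved stays moved. The work goes in short steps, Python scripts to look and compute and a shell command to move; the robot and the scene stay as the last step left them, time stands still between calls to the robot, and variables do not carry over. Pictures are saved under pics/ and viewed, at most 10 in all, crops included, and the job is handed in when it is done.

```bash
mkdir -p pics; python3 - <<'E'
from workcell import robot, read_camera, camera_model, spotter
import cv2,numpy as np
for c in("scene","top"):
    im=read_camera(c); cv2.imwrite(f"pics/{c}0.png",cv2.resize(im[:,:,::-1],(784,588),interpolation=cv2.INTER_CUBIC))
    m=camera_model(c); print(c,{k:(np.round(v,3).tolist() if k=="world_from_camera" else v) for k,v in m.items()})
    for n in("knob_near","tab","carrier","press","objective","oil_jar"):
        print(n,[(np.round(d["pixel"],1).tolist(),round(d["confidence"],2),int(d["region"].sum())) for d in spotter.cut_out(n,c)])
o=robot.observe();print(o["time"],o["ee_pos"],o["ee_rot"])
E
```

```text
scene {'fx': 423.2819111436811, 'fy': 423.2819111436811, 'cx': 281.7044254798734, 'cy': 204.01904166325394, 'world_from_camera': [[-0.508, -0.548, 0.665, 1.279], [0.862, -0.326, 0.389, 0.453], [0.004, 0.77, 0.638, 0.838], [0.0, 0.0, 0.0, 1.0]]}
knob_near [([269.5, 195.1], 0.57, 223), ([306.8, 322.9], 0.56, 478)]
tab [([264.9, 174.6], 0.96, 549), ([197.9, 143.7], 0.94, 1582), ([210.6, 208.0], 0.61, 693)]
carrier [([262.9, 176.9], 0.76, 521), ([213.1, 211.6], 0.71, 812), ([196.7, 140.9], 0.55, 1697)]
press [([249.2, 235.8], 0.75, 9493)]
objective [([269.3, 280.8], 0.51, 191), ([425.5, 322.0], 0.23, 2449)]
oil_jar [([310.7, 233.6], 0.65, 119)]
top {'fx': 400.97572923860406, 'fy': 400.97572923860406, 'cx': 277.86781582945105, 'cy': 213.41055972247287, 'world_from_camera': [[0.028, 0.98, -0.198, 0.239], [-1.0, 0.028, -0.003, -0.007], [0.003, 0.198, 0.98, 1.353], [0.0, 0.0, 0.0, 1.0]]}
knob_near [([290.8, 209.3], 0.7, 166)]
tab [([325.8, 199.2], 0.8, 1329), ([319.0, 264.2], 0.66, 167), ([422.1, 292.4], 0.59, 2703)]
carrier [([425.3, 292.8], 0.92, 2710), ([327.2, 195.8], 0.73, 1355), ([411.1, 186.8], 0.5, 589), ([319.3, 267.9], 0.44, 172), ([291.4, 205.3], 0.41, 155)]
press [([301.8, 193.6], 0.74, 7965), ([144.8, 177.1], 0.48, 1090)]
objective [([258.9, 158.8], 0.39, 59)]
oil_jar [([245.7, 211.9], 0.52, 59)]
0.7 [ 0.2044164  -0.51061579  0.23130871] [3.14155788e+00 4.97581255e-05 3.80816562e-01]
```

View pics/scene0.png

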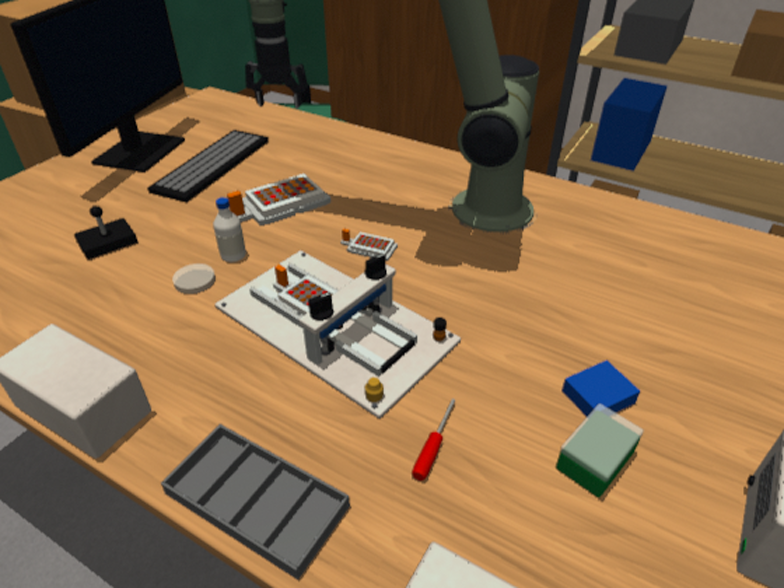

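View pics/top0.png

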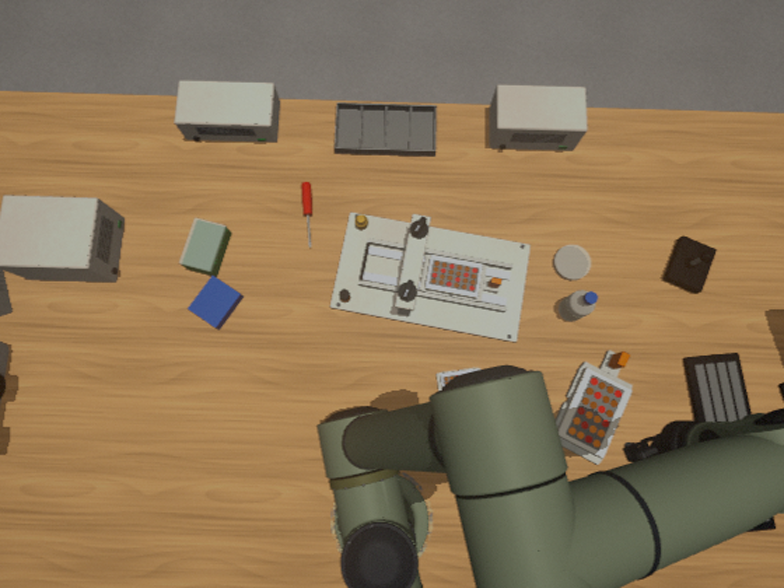

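The carriers in the scene view (spotter pixels) are a small one at (263,177), a large one at (197,141), and one in the press rail at (213,211). The last is mid-sized and sits in the rail, so it fits. I'll confirm it in enlarged crops.

```bash
python3 - <<'E'
from workcell import read_camera
import cv2
im=read_camera("top");cv2.imwrite("pics/t1.png",cv2.resize(im[145:250,230:390,::-1],None,fx=5,fy=5,interpolation=cv2.INTER_CUBIC))
im=read_camera("scene");cv2.imwrite("pics/s1.png",cv2.resize(im[172:298,150:335,::-1],None,fx=4,fy=4,interpolation=cv2.INTER_CUBIC))
E
```

```text
(no output)
```

View pics/t1.png

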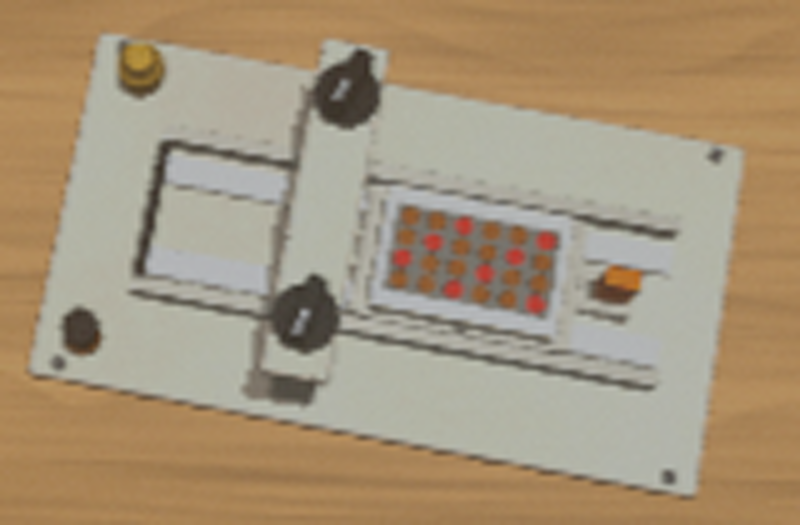

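View pics/s1.png

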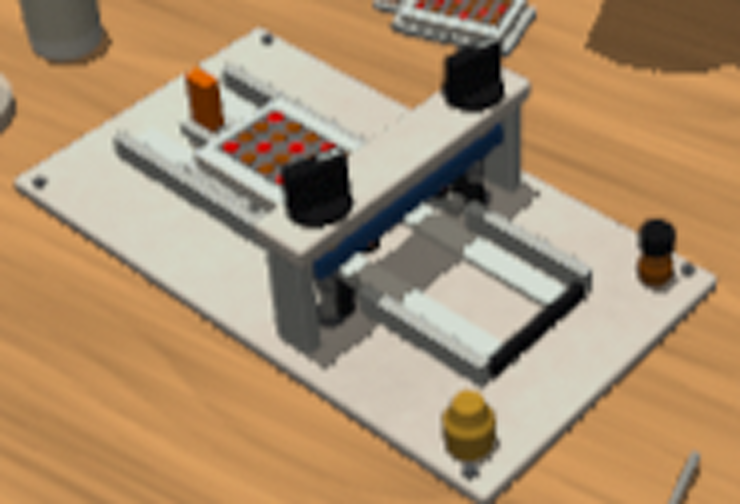

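The crops confirm that the carrier in the rail is the middle-sized one, with its tab at top-view crop (624,277). The bridge knobs are at crop (347,88) and (306,317), and the base corners are clear in both views. Next I fit the press pose.

```bash
cat > h.py <<'E'
import numpy as np,cv2
from scipy.optimize import least_squares
from workcell import camera_model
def proj(c,P):
    m=camera_model(c);T=np.linalg.inv(np.array(m["world_from_camera"]))
    q=np.asarray(P)@T[:3,:3].T+T[:3,3]
    return np.c_[m["cx"]+m["fx"]*q[:,0]/-q[:,2],m["cy"]-m["fy"]*q[:,1]/-q[:,2]]
def W(p,L):
    c,s=np.cos(p[2]),np.sin(p[2]);L=np.asarray(L,float)
    return np.c_[p[0]+c*L[:,0]-s*L[:,1],p[1]+s*L[:,0]+c*L[:,1],L[:,2]]
E
python3 - <<'E'
from h import *
tc=lambda a:(np.array(a)+.5)/5-.5+[230,145]
sc=lambda a:(np.array(a)+.5)/4-.5+[150,172]
T=tc([(100,35),(742,148),(694,495),(30,375),(624,270),(326,40),(386,50)]);S=sc([(485,503),(15,183),(262,30),(715,283),(203,77)])
def L(p):
    a,b=p[3]+.23,p[3]-.23
    return [(.125,a,.012),(.125,b,.012),(-.125,b,.012),(-.125,a,.012),(0,p[4]-.098,.073)]
def f(p):
    l=L(p);return np.r_[proj("top",W(p,l+[(.113,.022,.112),(.113,-.022,.112)]))-T,proj("scene",W(p,l))-S].ravel()
r=least_squares(f,[.5,0,-.2,0,-.09],x_scale=.1)
np.set_printoptions(suppress=True,precision=4)
print(r.x,r.fun.reshape(-1,2).round(1).tolist())
print(W(r.x,[(0,r.x[4]-.098,.073),(-.075,0,.113),(.075,0,.113),(0,-.098,.073)]), "dir y",W([0,0,r.x[2]],[(0,1,0)]))
E
```

```text
[ 0.582  -0.0555 -0.157  -0.0475 -0.1003] [[-0.8, -1.2], [0.2, -0.6], [-0.2, 0.1], [-1.3, -0.7], [-0.6, 1.1], [-0.5, -1.0], [0.8, -0.6], [-0.1, -0.8], [-0.9, -1.0], [-0.7, -1.2], [1.2, -1.7], [-0.4, -0.3]]
[[ 0.551  -0.2514  0.073 ]
 [ 0.5079 -0.0438  0.113 ]
 [ 0.6561 -0.0672  0.113 ]
 [ 0.5667 -0.1523  0.073 ]] dir y [[0.1564 0.9877 0.    ]]
```

```bash
python3 -m pendant '{"rot":[[0,0,7.4],[0,0,7.4],[0,0,7.4],[0,0,7.4],[0,0,7.4],[0,0,7.4],[0,0,7.4],[0,0,7.4],[0,0,0],[0,0,0]],"travel":[[4.3,3.2,0],[4.3,3.2,0],[4.3,3.2,0],[4.3,3.2,0],[4.3,3.2,0],[4.3,3.2,0],[4.3,3.2,0],[4.4,3.4,0],[0.2,0.2,-4],[0,0,-4]],"gripper":[100,100,100,100,100,100,100,100,70,60]}' 20
python3 - <<'E'
from h import *
from workcell import read_camera,robot
import cv2
im=read_camera("scene");im2=read_camera("top")
cv2.imwrite("pics/a1.png",np.hstack([cv2.resize(im[130:280,140:300,::-1],(480,450)),cv2.resize(im2[150:250,270:370,::-1],(300,300)).repeat(1,0) if 0 else cv2.copyMakeBorder(cv2.resize(im2[150:250,280:380,::-1],(300,300)),0,150,0,0,0)]))
o=robot.observe();print(o["ee_pos"],o["ee_rot"],o["joints"])
E
```

```text
time: 2.05
ee_pos: [0.5526, -0.2499, 0.1506]
ee_rot: [3.14, 0.001, 1.416]
contact_force: [-0.3, -0.1, -0.3]
finger_gap: 0.052
finger_force: 0.0
[ 0.54864053 -0.24844849  0.14679832] [-3.13360355 -0.00322692  1.41470449] [-5.47692407e-01  4.92817833e-01 -1.62353069e-01  9.24241347e-01
 -6.66115550e-05  1.17918315e+00]
```

View pics/a1.png

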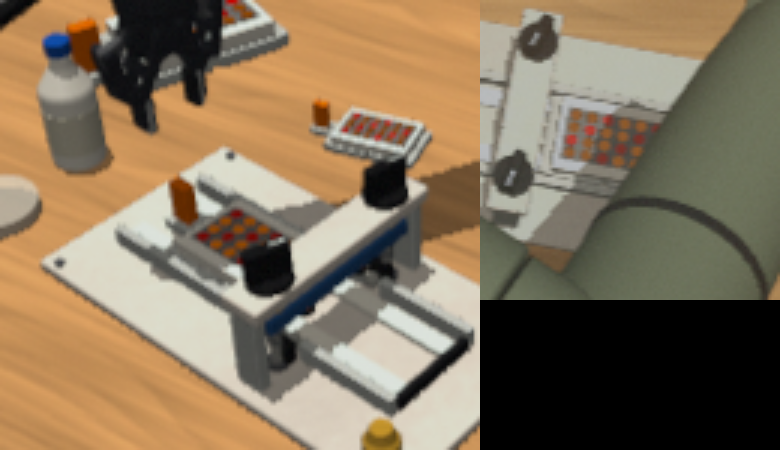

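The fingers hang above the tab and everything is clear, so I descend and pinch.

```bash
python3 -m pendant '{"rot":[[0,0,0],[0,0,0],[0,0,0],[0,0,0],[0,0,0],[0,0,0],[0,0,0],[0,0,0],[0,0,0],[0,0,0]],"travel":[[0,0,-4],[0,0,-3.5],[0,0,-3],[0,0,0],[0,0,0],[0,0,0],[0,0,0],[0,0,0],[0,0,0],[0,0,0]],"gripper":[60,60,60,60,10,5,5,5,5,5]}' 20
```

```text
time: 3.4
ee_pos: [0.5526, -0.2515, 0.0484]
ee_rot: [3.139, 0.002, 1.414]
contact_force: [-1.1, 0.2, 6.6]
finger_gap: 0.0135
finger_force: 23.6
```

```bash
python3 -m pendant '{"rot":[[0,0,0],[0,0,0],[0,0,0],[0,0,0],[0,0,0],[0,0,0],[0,0,0],[0,0,0],[0,0,0],[0,0,0]],"travel":[[0.16,1,0],[0.16,1,0],[0.16,1,0],[0.16,1,0],[0.16,1,0],[0.16,1,0],[0.16,1,0],[0.16,1,0],[0.16,1,0],[0,0,0]],"gripper":[5,5,5,5,5,5,5,5,5,5]}' 20
python3 - <<'E'
from h import *
from workcell import read_camera,spotter
import cv2
im=read_camera("scene");read_camera("top")
cv2.imwrite("pics/b1.png",cv2.resize(im[130:280,150:300,::-1],(600,600),interpolation=cv2.INTER_CUBIC))
E
```

```text
time: 4.65
ee_pos: [0.5671, -0.1612, 0.0484]
ee_rot: [3.138, 0.002, 1.414]
contact_force: [-0.7, 0.1, 7.1]
finger_gap: 0.0134
finger_force: 23.6
```

View pics/b1.png

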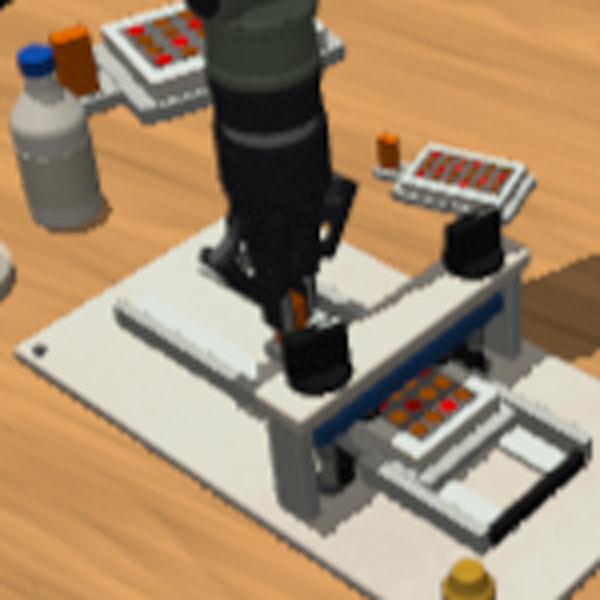

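```bash
python3 -m pendant '{"rot":[[0,0,0],[0,0,0],[0,0,0],[0,0,0],[0,0,0],[0,0,0],[0,0,0],[0,0,0],[0,0,0],[0,0,0]],"travel":[[0.01,0.06,0],[0.01,0.06,0],[0.01,0.06,0],[0.01,0.06,0],[0.01,0.06,0],[0.01,0.06,0],[0.01,0.06,0],[0.01,0.06,0],[0.01,0.06,0],[0.01,0.06,0]],"gripper":[5,5,5,5,5,5,5,5,5,5]}' 20
python3 - <<'E'
from workcell import robot
o=robot.observe();print(o["contact_force"])
E
python3 -m pendant '{"rot":[[0,0,0],[0,0,0],[0,0,0],[0,0,0],[0,0,0],[0,0,0],[0,0,0],[0,0,0],[0,0,0],[0,0,0]],"travel":[[0.0,0.02,0],[0.0,0.02,0],[0.0,0.02,0],[0.01,0.02,0],[0.0,0.02,0],[0.0,0.02,0],[0.0,0.02,0],[0.01,0.02,0],[0.0,0.02,0],[0.01,0.02,0]],"gripper":[5,5,5,5,5,5,5,5,5,5]}' 20
```

```text
time: 6.0
ee_pos: [0.5678, -0.1571, 0.0484]
ee_rot: [3.139, 0.005, 1.413]
contact_force: [-2.5, -5.5, 6.3]
finger_gap: 0.0137
finger_force: 23.6
[-2.46922744 -5.45237613  6.28901898]
time: 7.25
ee_pos: [0.5682, -0.1548, 0.0484]
ee_rot: [3.139, 0.004, 1.413]
contact_force: [-1.5, -5.2, 6.3]
finger_gap: 0.0131
finger_force: 23.6
```

```bash
python3 -m pendant '{"rot":[[0,0,0],[0,0,0],[0,0,0],[0,0,0],[0,0,0],[0,0,0],[0,0,0],[0,0,0],[0,0,0],[0,0,0]],"travel":[[0.0,0.02,0],[0.0,0.02,0],[0.0,0.02,0],[0.01,0.02,0],[0.0,0.02,0],[0.0,0.02,0],[0.0,0.02,0],[0.01,0.02,0],[0.0,0.02,0],[0.01,0.02,0]],"gripper":[5,5,5,5,5,5,5,5,5,5]}' 20
python3 -m pendant '{"rot":[[0,0,0],[0,0,0],[0,0,0],[0,0,0],[0,0,0],[0,0,0],[0,0,0],[0,0,0],[0,0,0],[0,0,0]],"travel":[[0.0,0.01,0],[0.0,0.01,0],[0.0,0.01,0],[0.01,0.01,0],[0.0,0.01,0],[0.0,0.01,0],[0.0,0.01,0],[0,0.01,0],[0.0,0.01,0],[0.01,0.01,0]],"gripper":[5,5,5,5,5,5,5,5,5,5]}' 20
```

```text
time: 8.5
ee_pos: [0.5686, -0.1522, 0.0484]
ee_rot: [3.138, 0.003, 1.414]
contact_force: [-1.3, -3.5, 7.4]
finger_gap: 0.0136
finger_force: 23.7
time: 9.75
ee_pos: [0.5689, -0.1508, 0.0484]
ee_rot: [3.139, 0.002, 1.414]
contact_force: [-1.6, -1.8, 7.5]
finger_gap: 0.0137
finger_force: 23.7
```

```bash
python3 -m pendant '{"rot":[[0,0,0],[0,0,0],[0,0,0],[0,0,0],[0,0,0],[0,0,0],[0,0,0],[0,0,0],[0,0,0],[0,0,0]],"travel":[[0.0,0.01,0],[0.0,0.01,0],[0.0,0.01,0],[0.01,0.01,0],[0.0,0.01,0],[0.0,0.01,0],[0.0,0.01,0],[0,0.01,0],[0.0,0.01,0],[0.01,0.01,0]],"gripper":[5,5,5,5,5,5,5,5,5,5]}' 20
python3 -m pendant '{"rot":[[0,0,0],[0,0,0],[0,0,0],[0,0,0],[0,0,0],[0,0,0],[0,0,0],[0,0,0],[0,0,0],[0,0,0]],"travel":[[0.0,0.01,0],[0.0,0.01,0],[0.0,0.01,0],[0.01,0.01,0],[0.0,0.01,0],[0.0,0.01,0],[0.0,0.01,0],[0,0.01,0],[0.0,0.01,0],[0.01,0.01,0]],"gripper":[5,5,5,5,5,5,5,5,5,5]}' 20
```

```text
time: 11.0
ee_pos: [0.5689, -0.1503, 0.0484]
ee_rot: [3.139, 0.003, 1.414]
contact_force: [-2.0, -3.2, 7.5]
finger_gap: 0.0133
finger_force: 23.8
time: 12.25
ee_pos: [0.5688, -0.15, 0.0484]
ee_rot: [3.139, 0.005, 1.413]
contact_force: [-2.6, -6.7, 8.3]
finger_gap: 0.0135
finger_force: 23.8
```

The resistance falls to a minimum near y = -0.1505 and then rises, so that is the detent. I back off about 0.6 mm, release and lift.

```bash
python3 -m pendant '{"rot":[[0,0,0],[0,0,0],[0,0,0],[0,0,0],[0,0,0],[0,0,0],[0,0,0],[0,0,0],[0,0,0],[0,0,0]],"travel":[[-0.01,-0.06,0],[0,0,0],[0,0,0],[0,0,0],[0,0,2],[0,0,4],[0,-3,5],[0,-4,5],[0,-3,0],[0,0,0]],"gripper":[5,5,45,45,45,45,45,45,45,45]}' 20
cat > kn.py <<'E'
from h import *
from workcell import read_camera,robot
P0=np.array([0.582,-.0555,-.157])
import sys
def hullmask(c,kx,a,p):
    m=np.zeros((420,560),np.uint8);S=4
    w=np.deg2rad(np.arange(0,360,20));t=np.array([[.021*i,.007*j,z] for i in(-1,1) for j in(-1,1) for z in(.121,.151)])
    R=np.array([[np.cos(a),np.sin(a)],[-np.sin(a),np.cos(a)]])
    b=t.copy();b[:,:2]=t[:,:2]@R+[kx,0]
    f=np.array([[kx+.022*np.cos(x),.022*np.sin(x),z] for x in w for z in(.113,.121)])
    m=np.zeros((420*S,560*S),np.uint8)
    for q in(b,f): cv2.fillConvexPoly(m,cv2.convexHull(((proj(c,W(p,q))+.5)*S).astype(np.int32)),255)
    return cv2.resize(m,(560,420),interpolation=cv2.INTER_AREA)/255.
def fit(tag=""):
    im={c:read_camera(c) for c in("scene","top")}
    for n,kx in(("near",-.075),("far",.075)):
        best=[]
        for c in im:
            dark=np.clip((95-im[c].max(2).astype(float))/40,0,1)
            c0=proj(c,W(P0,[(kx,0,.13)]))[0].astype(int)
            win=np.zeros((420,560));win[c0[1]-16:c0[1]+17,c0[0]-15:c0[0]+16]=1
            d=dark*win;sc=[]
            for a in np.deg2rad(np.arange(-90,90,4)):
                h=hullmask(c,kx,a,P0);e=min((np.abs(d-np.roll(h,(i,j),(0,1))).sum(),i,j) for i in range(-3,4) for j in range(-3,4))
                sc.append(e)
            k=sorted(range(len(sc)),key=lambda i:sc[i][0])[:4]
            print(n,c,[(int(i*4-90),round(sc[i][0],1),sc[i][1:]) for i in k])
            best.append([s[0]/min(x[0] for x in sc) for s in sc])
        s=np.sum(best,0);k=np.argsort(s)[:4];print(n,"both ccw deg from press x:",[(int(i*4-90),round(s[i],2)) for i in k])
    return im
if __name__=="__main__":
    im=fit();print(robot.observe()["ee_pos"])
    a=cv2.resize(im["top"][150:240,270:330,::-1],(400,600),interpolation=cv2.INTER_CUBIC);b=cv2.resize(im["scene"][172:247,215:290,::-1],(400,400));b=cv2.copyMakeBorder(b,0,200,0,0,0)
    cv2.imwrite(f"pics/{sys.argv[1]}.png",np.hstack([a,b]))
E
python3 kn.py k1
```

```text
time: 13.5
ee_pos: [0.5681, -0.2492, 0.2055]
ee_rot: [3.14, 0.0, 1.411]
contact_force: [-0.1, 0.6, -0.3]
finger_gap: 0.0385
finger_force: 0.0
near scene [(6, np.float64(71.2), (0, 1)), (2, np.float64(73.0), (0, 1)), (10, np.float64(74.6), (0, 1)), (-2, np.float64(75.5), (0, 1))]
near top [(-86, np.float64(81.5), (-1, 0)), (-90, np.float64(81.5), (-1, 0)), (86, np.float64(81.7), (-1, 0)), (-82, np.float64(82.4), (-1, 0))]
near both ccw deg from press x: [(6, np.float64(2.03)), (2, np.float64(2.05)), (-2, np.float64(2.09)), (10, np.float64(2.09))]
far scene [(-6, np.float64(107.3), (0, 0)), (-2, np.float64(107.8), (0, 0)), (-10, np.float64(109.3), (0, 0)), (-14, np.float64(110.9), (0, 0))]
far top [(-90, np.float64(84.5), (-1, 0)), (-86, np.float64(84.5), (-1, 0)), (86, np.float64(84.6), (-1, 0)), (82, np.float64(84.7), (-1, 0))]
far both ccw deg from press x: [(-6, np.float64(2.02)), (-2, np.float64(2.03)), (-10, np.float64(2.04)), (-14, np.float64(2.06))]
[ 0.56735736 -0.24662686  0.20429007]
```

View pics/k1.png

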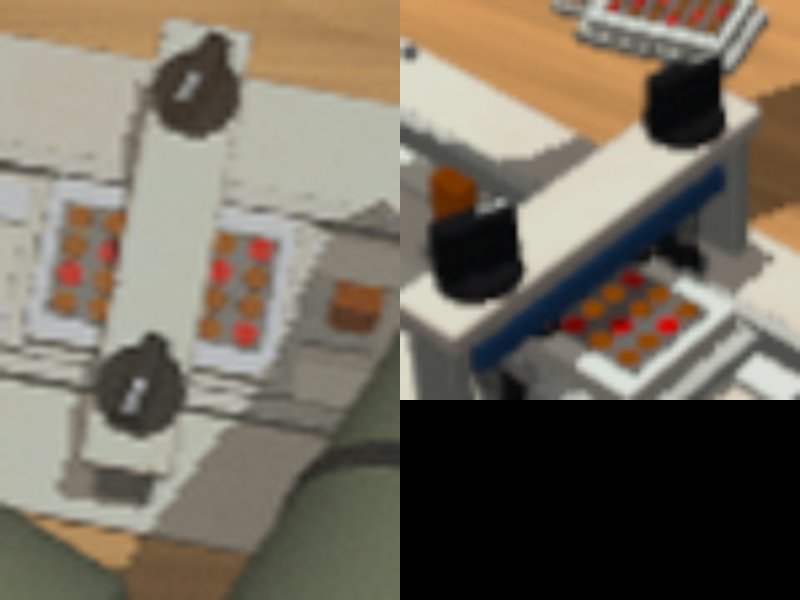

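In the crop the carrier sits under the bridge with its tab released. The near bar is about 8° and the far bar about 14° clockwise of press x (bar tips at (152,342) and (213,40)). I go to the near knob with the tool at yaw about 163°.

```bash
python3 -m pendant '{"rot":[[0,0,10.2],[0,0,10.2],[0,0,10.2],[0,0,10.2],[0,0,10.2],[0,0,10.2],[0,0,10.2],[0,0,10.2],[0,0,0],[0,0,0]],"travel":[[-0.74,2.59,0],[-0.74,2.59,0],[-0.74,2.59,0],[-0.74,2.59,0],[-0.74,2.59,0],[-0.74,2.59,0],[-0.74,2.59,0],[-0.74,2.59,0],[0,0,-2],[0,0,0]],"gripper":[60,60,60,60,60,60,60,60,60,60]}' 40
python3 - <<'E'
from h import *
from workcell import read_camera,robot
im=read_camera("scene");cv2.imwrite("pics/n1.png",cv2.resize(im[140:260,200:320,::-1],(600,600),interpolation=cv2.INTER_CUBIC));o=robot.observe();print(o["ee_pos"],o["joints"])
E
```

```text
time: 14.85
ee_pos: [0.5068, -0.0383, 0.1835]
ee_rot: [-3.142, -0.004, 2.84]
contact_force: [-0.8, 0.8, 0.2]
finger_gap: 0.0515
finger_force: 0.0
[ 0.50758724 -0.03887108  0.18437125] [-2.21605566e-01  2.91294656e-01 -3.69254453e-01  9.12863793e-01
  1.48980262e-04  8.02830865e-02]
```

View pics/n1.png

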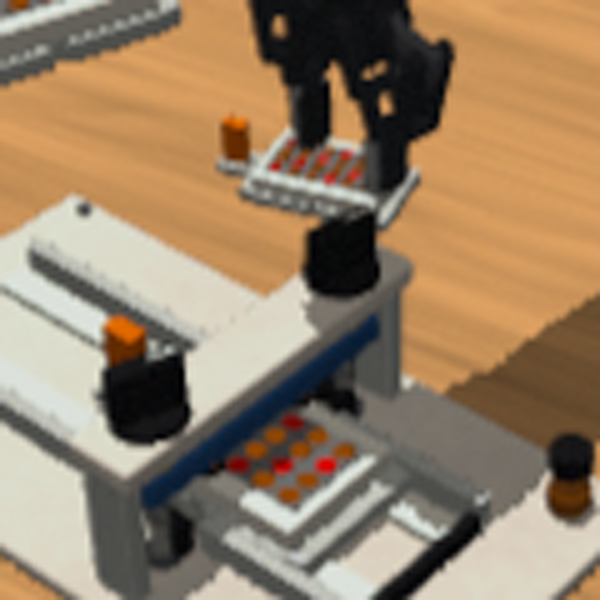

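The fingers straddle the near knob from above, so I descend and grip.

```bash
python3 -m pendant '{"rot":[[0,0,0],[0,0,0],[0,0,0],[0,0,0],[0,0,0],[0,0,0],[0,0,0],[0,0,0],[0,0,0],[0,0,0]],"travel":[[0.2,-0.3,-2],[0,0,-2],[0,0,-1.6],[0,0,0],[0,0,0],[0,0,0],[0,0,0],[0,0,0],[0,0,0],[0,0,0]],"gripper":[60,60,60,60,10,5,5,5,5,5]}' 40
```

```text
time: 16.15
ee_pos: [0.5113, -0.0436, 0.1301]
ee_rot: [-3.141, 0.002, 2.838]
contact_force: [-1.6, -2.0, 6.0]
finger_gap: 0.013
finger_force: 42.2
```

```bash
python3 -m pendant '{"rot":[[0,0,-7],[0,0,-7],[0,0,-7],[0,0,-7],[0,0,-7],[0,0,-7],[0,0,-7],[0,0,-1],[0,0,0],[0,0,0]],"travel":[[0,0,0],[0,0,0],[0,0,0],[0,0,0],[0,0,0],[0,0,0],[0,0,0],[0,0,0],[0,0,0],[0,0,0]],"gripper":[5,5,5,5,5,5,5,5,5,5]}' 40
python3 -c "
from workcell import robot
o=robot.observe();print(o['torque'],o['contact_force'],o['joints'])"
```

```text
time: 17.4
ee_pos: [0.5099, -0.0452, 0.1301]
ee_rot: [-3.138, 0.004, 1.964]
contact_force: [-5.8, -6.2, 10.6]
finger_gap: 0.0132
finger_force: 42.7
[-1.2880696   1.20587318  0.033604  ] [-5.77734251 -6.22498057 10.62434091] [-0.22954126  0.35160962 -0.43818822  0.78121334 -0.00531038  0.94795413]
```

```bash
python3 -m pendant '{"rot":[[0,0,0],[0,0,0],[0,0,0],[0,0,0],[0,0,8.9],[0,0,8.9],[0,0,8.9],[0,0,8.9],[0,0,8.9],[0,0,0]],"travel":[[0,0,0],[0,0,0],[0,0,2.5],[0,0,2.7],[4.9,-0.8,0],[4.9,-0.8,0],[4.9,-0.8,0],[0,0,0],[0,0,0],[0,0,0]],"gripper":[60,60,60,60,60,60,60,60,60,60]}' 40
python3 - <<'E'
from h import *
from workcell import read_camera,robot
im=read_camera("scene");cv2.imwrite("pics/f1.png",cv2.resize(im[140:260,200:320,::-1],(600,600),interpolation=cv2.INTER_CUBIC));o=robot.observe();print(o["ee_pos"],o["joints"])
E
```

```text
time: 18.65
ee_pos: [0.6578, -0.0667, 0.1805]
ee_rot: [3.141, -0.001, 2.741]
contact_force: [0.2, -0.6, -0.0]
finger_gap: 0.0511
finger_force: 0.0
[ 0.65769102 -0.06673742  0.18071585] [-2.12833041e-01  5.66506789e-01  5.46041799e-02  1.05938546e+00
  3.04331361e-04  1.88835331e-01]
```

View pics/f1.png

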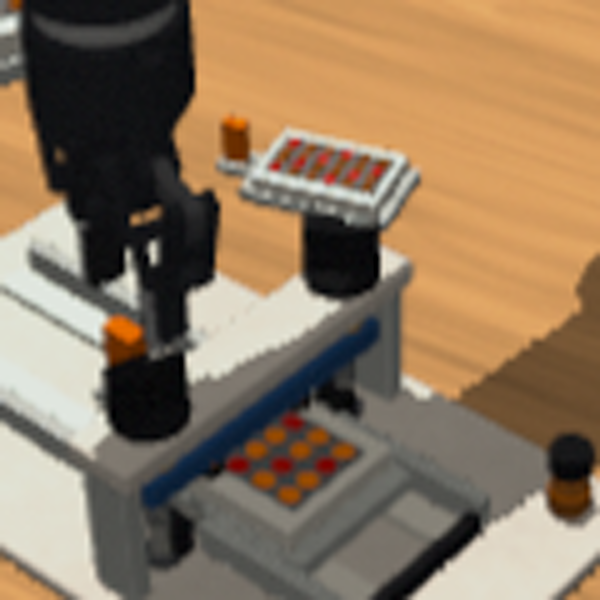

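The near knob has visibly turned, and the hand is above the far knob. I descend and grip.

```bash
python3 -m pendant '{"rot":[[0,0,0],[0,0,0],[0,0,0],[0,0,0],[0,0,0],[0,0,0],[0,0,0],[0,0,0],[0,0,0],[0,0,0]],"travel":[[0,-0.1,-2],[0,0,-2],[0,0,-1],[0,0,0],[0,0,0],[0,0,0],[0,0,0],[0,0,0],[0,0,0],[0,0,0]],"gripper":[60,60,60,60,10,5,5,5,5,5]}' 40
python3 -c "
from workcell import robot
o=robot.observe();print(o['torque'],o['contact_force'])"
```

```text
time: 19.95
ee_pos: [0.6585, -0.0674, 0.1322]
ee_rot: [3.14, 0.001, 2.743]
contact_force: [-0.6, 3.8, 5.4]
finger_gap: 0.0132
finger_force: 41.6
[ 0.78517668 -0.05751018 -0.03307489] [-0.59140895  3.80124228  5.4470375 ]
```

```bash
python3 -m pendant '{"rot":[[0,0,-10],[0,0,-10],[0,0,-10],[0,0,-10],[0,0,-10],[0,0,-10],[0,0,-10],[0,0,-10],[0,0,-10],[0,0,0]],"travel":[[0,0,0],[0,0,0],[0,0,0],[0,0,0],[0,0,0],[0,0,0],[0,0,0],[0,0,0],[0,0,0],[0,0,0]],"gripper":[5,5,5,5,5,5,5,5,5,5]}' 40
python3 -c "
from workcell import robot
o=robot.observe();print(o['torque'],o['contact_force'],o['joints'])"
```

```text
time: 21.2
ee_pos: [0.6555, -0.0686, 0.1322]
ee_rot: [-3.139, 0.003, 1.17]
contact_force: [-8.7, 0.2, 11.6]
finger_gap: 0.0131
finger_force: 42.0
[ 0.03153956  1.9472953  -0.02556257] [-8.74642121  0.22834324 11.5770741 ] [-0.21505916  0.60180982 -0.01323012  0.959074   -0.00254046  1.75654303]
```

```bash
python3 -m pendant '{"rot":[[0,0,0],[0,0,0],[0,0,0],[0,0,0],[0,0,9.1],[0,0,9.1],[0,0,9.1],[0,0,9.1],[0,0,9.1],[0,0,0]],"travel":[[0,0,0],[0,0,0],[0,0,2.4],[0,0,2.4],[-4.9,0.75,0],[-4.9,0.75,0],[-4.9,0.75,0],[0,0,0],[0,0,0],[0,0,0]],"gripper":[60,60,60,60,60,60,60,60,60,60]}' 40
python3 -m pendant '{"rot":[[0,0,0],[0,0,0],[0,0,0],[0,0,0],[0,0,0],[0,0,0],[0,0,0],[0,0,0],[0,0,0],[0,0,0]],"travel":[[0,0,-2],[0,0,-2],[0,0,-0.8],[0,0,0],[0,0,0],[0,0,0],[0,0,0],[0,0,0],[0,0,0],[0,0,0]],"gripper":[60,60,60,60,10,5,5,5,5,5]}' 60
```

```text
time: 22.45
ee_pos: [0.5108, -0.0457, 0.1791]
ee_rot: [3.141, 0.0, 1.964]
contact_force: [-0.2, -0.7, 0.9]
finger_gap: 0.0512
finger_force: 0.0
time: 23.7
ee_pos: [0.5103, -0.0462, 0.132]
ee_rot: [-3.141, 0.001, 1.965]
contact_force: [-3.7, -2.1, 4.9]
finger_gap: 0.0126
finger_force: 59.1
```

```bash
python3 -m pendant '{"rot":[[0,0,-8],[0,0,-8],[0,0,-8],[0,0,-8],[0,0,-8],[0,0,-8],[0,0,-8],[0,0,-8],[0,0,-1.5],[0,0,0]],"travel":[[-0.1,-0.05,0],[0,0,0],[0,0,0],[0,0,0],[0,0,0],[0,0,0],[0,0,0],[0,0,0],[0,0,0],[0,0,0]],"gripper":[5,5,5,5,5,5,5,5,5,5]}' 60
python3 -c "
from workcell import robot
o=robot.observe();print(o['torque'],o['contact_force'],o['joints'])"
python3 -m pendant '{"rot":[[0,0,-1],[0,0,-1],[0,0,-1],[0,0,-1],[0,0,-1],[0,0,-1],[0,0,-1],[0,0,-1],[0,0,-1],[0,0,-1]],"travel":[[0,0,0],[0,0,0],[0,0,0],[0,0,0],[0,0,0],[0,0,0],[0,0,0],[0,0,0],[0,0,0],[0,0,0]],"gripper":[5,5,5,5,5,5,5,5,5,5]}' 60
python3 -c "
from workcell import robot
o=robot.observe();print(o['torque'],o['contact_force'],o['joints'])"
```

```text
time: 24.95
ee_pos: [0.5065, -0.0457, 0.132]
ee_rot: [-3.138, 0.004, 0.822]
contact_force: [-10.8, 0.2, 14.2]
finger_gap: 0.0124
finger_force: 60.3
[0.17615086 2.33083832 0.01953877] [-10.75316411   0.22171696  14.20555915] [-2.34382245e-01  3.47085881e-01 -4.39557097e-01  7.89291245e-01
 -1.33576621e-03  2.08519315e+00]
time: 26.2
ee_pos: [0.506, -0.0452, 0.1319]
ee_rot: [-3.137, 0.004, 0.648]
contact_force: [-12.5, 2.0, 14.9]
finger_gap: 0.0127
finger_force: 60.4
[0.40695165 2.51023817 0.08693213] [-12.53249496   2.02275473  14.89690475] [-2.34136465e-01  3.46946175e-01 -4.39920722e-01  7.90004129e-01
 -6.74639895e-04  2.25985760e+00]
```

```bash
python3 -m pendant '{"rot":[[0,0,-1],[0,0,-1],[0,0,-1],[0,0,-1],[0,0,-1],[0,0,-1],[0,0,-1],[0,0,-1],[0,0,-1],[0,0,-1]],"travel":[[-0.1,0,0],[0,0,0],[0,0,0],[0,0,0],[0,0,0],[0,0,0],[0,0,0],[0,0,0],[0,0,0],[0,0,0]],"gripper":[5,5,5,5,5,5,5,5,5,5]}' 60
python3 -c "
from workcell import robot
o=robot.observe();print(o['torque'],o['contact_force'])"
python3 -m pendant '{"rot":[[0,0,-1],[0,0,-1],[0,0,-1],[0,0,-1],[0,0,-1],[0,0,-1],[0,0,-1],[0,0,-1],[0,0,-1],[0,0,-1]],"travel":[[0,0,0],[0,0,0],[0,0,0],[0,0,0],[0,0,0],[0,0,0],[0,0,0],[0,0,0],[0,0,0],[0,0,0]],"gripper":[5,5,5,5,5,5,5,5,5,5]}' 60
python3 -c "
from workcell import robot
o=robot.observe();print(o['torque'],o['contact_force'],o['joints'])"
```

```text
time: 27.45
ee_pos: [0.5057, -0.0447, 0.1319]
ee_rot: [-3.138, 0.003, 0.473]
contact_force: [-11.7, 3.2, 13.0]
finger_gap: 0.0124
finger_force: 60.2
[0.74620271 2.17890478 0.12314074] [-11.73982102   3.16225857  12.9768606 ]
time: 28.7
ee_pos: [0.5054, -0.0442, 0.1319]
ee_rot: [-3.137, 0.004, 0.299]
contact_force: [-10.0, 3.7, 15.0]
finger_gap: 0.0128
finger_force: 60.4
[1.04545608 2.28522066 0.10003044] [-9.9501928  3.7315576 15.0189045] [-2.33935645e-01  3.45343255e-01 -4.42308208e-01  7.88912887e-01
  1.87064531e-03  2.60849924e+00]
```

```bash
python3 -m pendant '{"rot":[[0,0,-1],[0,0,-1],[0,0,-1],[0,0,-1],[0,0,-1],[0,0,-1],[0,0,-1],[0,0,-1],[0,0,-1],[0,0,-1]],"travel":[[0,0,0],[0,0,0],[0,0,0],[0,0,0],[0,0,0],[0,0,0],[0,0,0],[0,0,0],[0,0,0],[0,0,0]],"gripper":[5,5,5,5,5,5,5,5,5,5]}' 60
python3 -c "
from workcell import robot
o=robot.observe();print(o['torque'],o['contact_force'],o['joints'][5])"
```

```text
time: 29.95
ee_pos: [0.5053, -0.0438, 0.1319]
ee_rot: [-3.137, 0.005, 0.129]
contact_force: [-11.7, 6.0, 15.7]
finger_gap: 0.0127
finger_force: 71.9
[1.15080127 2.38962893 1.58801787] [-11.71139085   5.99168748  15.71933198] 2.779287390546379
```

```bash
python3 -m pendant '{"rot":[[0,0,0],[0,0,0],[0,0,0],[0,0,0],[0,0,9.9],[0,0,9.9],[0,0,9.9],[0,0,9.9],[0,0,9.9],[0,0,9.9]],"travel":[[0,0,0],[0,0,0],[0,0,2.4],[0,0,2.4],[5,-0.8,0],[5,-0.8,0],[5,-0.8,0],[0,0,0],[0,0,0],[0,0,0]],"gripper":[60,60,60,60,60,60,60,60,60,60]}' 60
python3 -m pendant '{"rot":[[0,0,0],[0,0,0],[0,0,0],[0,0,0],[0,0,0],[0,0,0],[0,0,0],[0,0,0],[0,0,0],[0,0,0]],"travel":[[0,0,0],[0,0,-2],[0,0,-2],[0,0,-0.8],[0,0,0],[0,0,0],[0,0,0],[0,0,0],[0,0,0],[0,0,0]],"gripper":[60,60,60,60,60,10,5,5,5,5]}' 60
python3 -m pendant '{"rot":[[0,0,-8],[0,0,-8],[0,0,-7],[0,0,-7],[0,0,0],[0,0,0],[0,0,0],[0,0,0],[0,0,0],[0,0,0]],"travel":[[0,0,0],[0,0,0],[0,0,0],[0,0,0],[0,0,0],[0,0,0],[0,0,0],[0,0,0],[0,0,0],[0,0,0]],"gripper":[5,5,5,5,5,5,5,5,5,5]}' 60
python3 -c "
from workcell import robot
o=robot.observe();print(o['torque'],o['contact_force'],o['joints'][5])"
```

```text
time: 31.2
ee_pos: [0.6591, -0.0705, 0.1786]
ee_rot: [-3.141, 0.0, 1.166]
contact_force: [-0.0, -0.3, 0.2]
finger_gap: 0.0516
finger_force: 0.0
time: 32.45
ee_pos: [0.6542, -0.0679, 0.1319]
ee_rot: [-3.133, 0.0, 1.162]
contact_force: [-14.4, 5.3, 11.3]
finger_gap: 0.0129
finger_force: 59.7
time: 33.7
ee_pos: [0.6535, -0.0672, 0.1319]
ee_rot: [-3.133, 0.005, 0.638]
contact_force: [-15.8, 6.9, 13.1]
finger_gap: 0.0127
finger_force: 59.8
[ 1.42938035  3.14748465 -0.02623928] [-15.78397262   6.8728782   13.10318066] 2.287344245535555
```

Far is at 37°. I correct laterally by about 2 mm and step to the stop.

```bash
python3 -m pendant '{"rot":[[0,0,-1.5],[0,0,-1.5],[0,0,-1.5],[0,0,-1.5],[0,0,-1.5],[0,0,-1.5],[0,0,-1],[0,0,-1],[0,0,-1],[0,0,-1]],"travel":[[-0.1,0.1,0],[-0.1,0,0],[0,0,0],[0,0,0],[0,0,0],[0,0,0],[0,0,0],[0,0,0],[0,0,0],[0,0,0]],"gripper":[5,5,5,5,5,5,5,5,5,5]}' 60
python3 -c "
from workcell import robot
o=robot.observe();print(o['torque'],o['contact_force'])"
python3 -m pendant '{"rot":[[0,0,-1],[0,0,-1],[0,0,-1],[0,0,-1],[0,0,-1],[0,0,-1],[0,0,-1],[0,0,-1],[0,0,-1],[0,0,-1]],"travel":[[0,0,0],[0,0,0],[0,0,0],[0,0,0],[0,0,0],[0,0,0],[0,0,0],[0,0,0],[0,0,0],[0,0,0]],"gripper":[5,5,5,5,5,5,5,5,5,5]}' 60
python3 -c "
from workcell import robot
o=robot.observe();print(o['torque'],o['contact_force'],o['joints'][5])"
```

```text
time: 34.95
ee_pos: [0.6532, -0.0669, 0.1319]
ee_rot: [-3.136, 0.004, 0.411]
contact_force: [-12.2, 5.3, 9.6]
finger_gap: 0.0125
finger_force: 59.3
[1.07677055 2.17852052 0.12615731] [-12.18221866   5.28581106   9.58811527]
time: 36.2
ee_pos: [0.6531, -0.0665, 0.1319]
ee_rot: [-3.136, 0.005, 0.237]
contact_force: [-11.6, 5.9, 9.3]
finger_gap: 0.0126
finger_force: 59.3
[1.34827783 2.17191526 0.08574602] [-11.64434088   5.85620802   9.27617188] 2.6898404559321127
```

```bash
python3 -m pendant '{"rot":[[0,0,-1],[0,0,-1],[0,0,-1],[0,0,-1],[0,0,-1],[0,0,-1],[0,0,0],[0,0,0],[0,0,0],[0,0,0]],"travel":[[0,0,0],[0,0,0],[0,0,0],[0,0,0],[0,0,0],[0,0,0],[0,0,0],[0,0,0],[0,0,0],[0,0,0]],"gripper":[5,5,5,5,5,5,5,5,5,5]}' 60
python3 -c "
from workcell import robot
o=robot.observe();print(o['torque'],o['contact_force'],o['joints'][5])"
```

```text
time: 37.45
ee_pos: [0.6531, -0.0663, 0.1319]
ee_rot: [-3.137, 0.006, 0.135]
contact_force: [-12.2, 6.0, 10.1]
finger_gap: 0.013
finger_force: 62.5
[1.30765802 2.22520625 1.03004689] [-12.24720073   5.96954244  10.07366031] 2.791490937213306
```

Both knobs reached their stops with a clear torque jump, at yaw about 0.13, so they are parallel. I press 1° more, release and retreat.

```bash
python3 -m pendant '{"rot":[[0,0,-1],[0,0,0],[0,0,0],[0,0,0],[0,0,0],[0,0,0],[0,0,0],[0,0,0],[0,0,0],[0,0,0]],"travel":[[0,0,0],[0,0,0],[0,0,0],[0,0,0],[0,0,2],[0,0,5],[0,0,5],[-4,-4,3],[-4,-4,0],[-4,-4,0]],"gripper":[5,5,60,60,60,60,60,60,60,60]}' 60
python3 kn.py e1 | grep both
python3 -c "
from workcell import robot
o=robot.observe();print(o['ee_pos'],o['contact_force'])"
```

```text
time: 38.7
ee_pos: [0.5372, -0.1897, 0.2813]
ee_rot: [3.14, -0.002, 0.114]
contact_force: [0.3, -0.6, 0.1]
finger_gap: 0.0513
finger_force: 0.0
near both ccw deg from press x: [(26, np.float64(2.06)), (30, np.float64(2.09)), (34, np.float64(2.12)), (22, np.float64(2.13))]
far both ccw deg from press x: [(22, np.float64(2.07)), (26, np.float64(2.08)), (18, np.float64(2.1)), (30, np.float64(2.1))]
[ 0.53490161 -0.19176035  0.28122918] [ 0.43133471 -0.02038566  0.19325809]
```

View pics/e1.png

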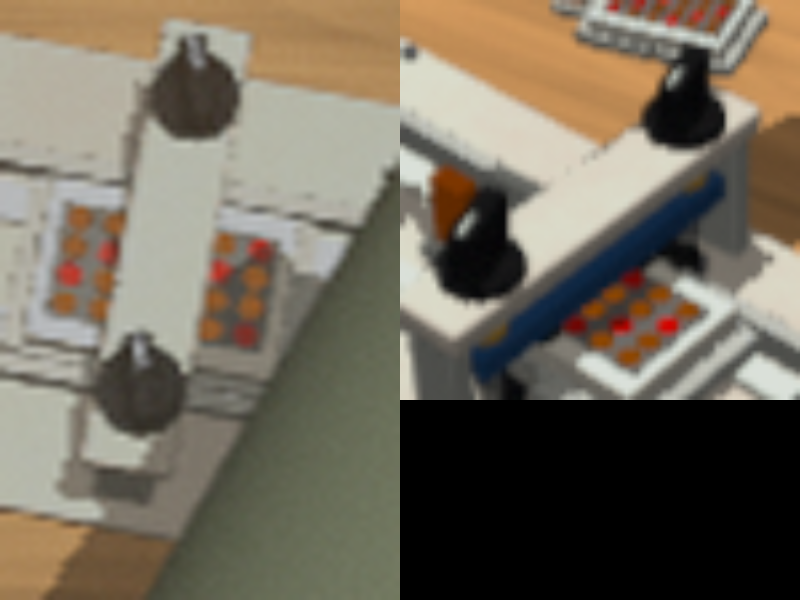

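The picture shows both knob bars parallel, near (135,365) and (195,70) in the top crop. The blue bar is lowered squarely onto the plate, and the carrier is unchanged under the bridge. I hand it in.

```bash
python3 -c "
from workcell import ticket
print(ticket.sign_off())"
```

```text
the job is handed in; nothing more can be done
None
```

The carrier is in the detent and released, both knobs are wound to their stops in turn, the bar looks square on the plate in the last picture, and the job is handed in; no verdict came back and the foot forces were not measured.

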